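Unload the bit box from the steriliser and lock it in the kit tray

TASK

The sterilising run is over: lift the steriliser's lid up past its balance point so that it stays standing open by itself to vent, then take the bit box (the shorter of the two metal boxes) out of the rack and set it, without dropping it, flat and fully home in its pocket in the kit tray. Then swing the tray's keeper bar shut over it until it snaps home, and leave the long box in the steriliser and the other things on the desk where they are.

Things in the scene. Friction and masses are not known exactly. Their poses are not given: they have to be found in the camera images.
- lid_handle (a point): middle of the lid's handle: a round level bar, diameter 12 mm, along this frame's y, 100 mm clear between its two side arms, carried 41 mm out in front of the lid's front edge with only desk below. Fixed to the lid: 226 mm from the hinge axis (to the robot's side) and 6 mm above it with the lid shut, so 106 mm above the desk then
- lid_hinge (a point): middle of the lid's hinge axis, at the top of the steriliser's back, 100 mm above the desk. Fixed to the steriliser; the axis is this frame's y, its x points from the steriliser's front to its back (away from the robot), z up
- lid (a joint): lid angle: 0 shut, grows as its front edge rises and goes over to the back, stop at 1.80 rad. Steel lid 170 x 190 x 14 mm, about 1.6 kg with the round counterweight bar behind the hinge. Let go below about 0.97 rad it falls shut; beyond, it swings on to its stop and stays, slowed by a damped hinge. Raising it takes 1.5 to 3 N at the handle
- steriliser: white steriliser, 170 (x, front to back) x 190 (y) x 97 mm, steel lid on top; origin under its centre on the desk, x to its back, z up. Chamber below the lid: 146 (x) x 142 (y) mm, 52 mm deep, its floor 45 mm above the desk
- chamber (a point): centre of the chamber floor, axes as the steriliser's. A rack stands on it: three upright steel dividers, 120 mm long along x, 3 mm thick, 40 mm tall, at y = -49.5, 0 and 49.5 mm, making two lanes 46.5 mm wide. Each lane holds one metal box with its long side along x, so a box in there can be gripped only by its two ends
- bit_box: the bit box, the shorter of two plain aluminium boxes: 62 (x) x 44 (y) x 34 (z) mm, about 0.14 kg, flat top without knob; origin at its centre. It stands in either one of the rack's two lanes, within 6 mm of the middle of the lane's length
- long_box: the other aluminium box, 96 (x) x 44 (y) x 30 mm, in the other lane; origin at its centre. A bystander
- kit_tray: white kit tray 250 (x) x 180 (y) mm, floor 6 mm and rim 16 mm above the desk; origin under its centre, axes as the pocket's. A nail file and a buffer are fixed along its long edges, beyond 65 mm from the centre line, at most 18 mm high; two pushers and a clipper lie fixed along its short edges
- pocket (a point): centre of the floor of the bit box's grey pocket in the kit tray, 6 mm above the desk; x its long direction. Inside 68 (x) x 50 (y) mm. End blocks 18 mm thick, 34 mm tall (level with a seated box's top) carry the keeper's pivot (+x) and stop (-x, 13 mm higher): a box there cannot be held by its ends. Long sides: corner pieces 28 mm tall, a 45 mm wide finger opening between them
- keeper_pivot (a point): pivot of the keeper bar on the pocket's +x end block, 43 mm from the pocket's centre, 47 mm above the desk; axis vertical. Axes as the pocket's, y towards the side to which the bar opens
- keeper (a joint): angle of the steel keeper bar (129 x 14 x 6 mm, underside 44 mm above the desk) about its vertical pivot: 0 shut, lying from the pivot along the pocket's -x, 4 mm above a seated box; grows as it swings open to the pocket's +y side, to 2.4 rad. Stays where it is left; in the last 0.15 rad it rides over a sprung ball (about 3 N at the knob) and snaps to its stop at 0
- keeper_knob (a point): middle of the keeper bar's knob: upright round steel stud, diameter 12 mm, standing 24 mm tall on the bar's free end, 113 mm from the pivot axis; this point is 62 mm above the desk, 12 mm below the stud's top
- mat_center (a point): middle of the top of a clear white paper work mat, 160 x 170 x 2 mm, lying on the desk between steriliser and kit tray: free room to put something down
- bottle_a: loose square polish bottle, 29 x 29 x 38 mm glass with a 34 mm tall brass cap (74 mm in all), standing on the desk; origin at the centre of its underside. A bystander
- bottle_b: a second loose polish bottle, the same size. A bystander
- powder_pot: loose round powder pot with white lid, diameter 42 mm, 30 mm tall, on the desk; origin under its centre. A bystander
- kit_pot: small loose round pot, diameter 32 mm, 26 mm tall, standing on the kit tray's floor near its +x, -y corner; origin under its centre. A bystander
- phone: black phone 150 x 74 x 8 mm lying far back on the desk; origin under its centre. A bystander

How it is judged (in metres and radians):
On the way, in this order (a step that is already met when the one before it is completed fails the run):
1. the lid stands open on its stop (value of joint lid above 1.65 rad and velocity of joint lid below 0.1 rad/s), for 0.3 s.
2. the bit box lies flat and fully home in its pocket, let go, the lid still open (value of joint lid above 1.65 rad and x of bit_box in the frame of pocket between -0.005 and 0.005 m and y of bit_box in the frame of pocket between -0.005 and 0.005 m and z of bit_box in the frame of pocket between 0.014 and 0.02 m and angle between the x axis of bit_box and the x axis of pocket, either way round below 0.12 rad and angle between the z axis of bit_box and the z axis of pocket, either way round below 0.08 rad and contact force between the fingers and bit_box below 0.3 N), for 0.2 s.
3. the keeper bar is shut over the box, in its detent (value of joint lid above 1.65 rad and x of bit_box in the frame of pocket between -0.005 and 0.005 m and y of bit_box in the frame of pocket between -0.005 and 0.005 m and z of bit_box in the frame of pocket between 0.014 and 0.02 m and angle between the x axis of bit_box and the x axis of pocket, either way round below 0.12 rad and angle between the z axis of bit_box and the z axis of pocket, either way round below 0.08 rad and value of joint keeper below 0.05 rad), for 0.2 s.
At the end, for the whole second after the job is handed in: the lid stands open on its own (above 1.65 rad); the bit box lies at rest in its pocket (within 5 mm of the centre each way, seated within 3 mm in height, flat, lengthwise); the keeper bar is shut (below 0.05 rad) (all of step 3 and linear speed of bit_box below 0.02 m/s); the robot touches nothing.
It fails at once if the bit box is dropped (moves faster than 0.4 m/s with no finger on it) (linear speed of bit_box above 0.4 m/s and contact force between the fingers and bit_box below 0.1 N).
It fails at once if the long box leaves its place in the rack (moved over 25 mm) (distance of long_box from where it was at the start of the episode above 0.025 m).
It fails at once if another thing on the desk or tray is moved over 25 mm or tipped over (distance of any of bottle_a, bottle_b, powder_pot, kit_pot, phone from where it was at the start of the episode above 0.025 m or angle between any of bottle_a, bottle_b, powder_pot, kit_pot's own z axis and vertical above 0.5 rad).
It also fails if it takes over 72 s, if anything falls off the work surface, if the arm or the gripper's body presses on something with over 40 N, if the wrist force passes 120 N, or if a joint passes its speed limit or range.

ROBOT

A 6-joint arm with a two-finger parallel gripper is mounted at the origin on the work surface. World frame = base frame: x ahead of the robot, y to its left, z up, the work surface at z = 0. Lengths are in mm, angles in rad, forces in N, time in s.
With the tool pointing down it reaches from about 300 to 775 mm from the base axis. Payload 14.6 kg.
Tool frame: the origin (TCP) lies on the centre line of the jaws, within the pads' length; the fingertips stand 19 mm ahead of it and the grasp point (between the pads) is the TCP (bot.tip_reach is the distance from the TCP to the fingertips, in mm); z points along the fingers, y is the line along which they close (so a half turn about z gives the same grasp; the last joint's range is limited). The gripper opens to 85 mm and grips with 20 to 120 N. Pads are 22 mm wide; open, the fingers measure 114 mm over their backs; the gripper's body (76 mm by 85 mm) begins 54 mm behind the grasp point. The pads swing forward as they close: fully open they stand 13 mm farther back than shut.
Start: joints at [-1.265, 0.3, 1.521, -0, 1.321, -0.067], TCP at [200.316, -512.214, 250.281] pointing down, gripper open.
Joint ranges: [-3.03, 3.03], [-0.79, 2.21], [0.23, 2.52], [-1.04, 4.18], [0, 3.07], [-2.55, 2.55]. Speed limits (rad/s): [2.22, 2.22, 2.57, 3.14, 3.14, 3.14].

INTERFACE

Orientations are given as a unit quaternion [w, x, y, z].
In Python, from rig import bot gives the robot as it stands. Calls block until the motion is done:
- bot.move_to(position, orientation): joint-space move of the TCP to a pose.
- bot.servo_line(position, attitude=None, speed=150, until_force=None): straight line of the TCP; attitude=None keeps the orientation; speed is the mean speed in mm/s. With until_force (N) it stops when the force on the tool has changed by that much, and returns True; else False.
- bot.move_joints(angles): joint-space move.
- bot.move_gripper(opening, grip_force=None): finger opening in mm; grip_force is the grip in N (None keeps the last); returns when the fingers have stopped.
- bot.dwell(seconds).
- bot.ik(position, orientation): joint angles nearest the present ones, or None.
- bot.read_state(): the state.
- bot.read_camera(name): name is "side" or "top"; returns a dict with "image" (400x640x3 uint8, blue, green, red), "depth" (400x640 float32, mm along the optical axis (not along the pixel's ray), 0 where there is no reading), "fovy" (degrees; the focal length in pixels is half the picture's height over the tangent of half this angle, whatever the lens; pixels are square), "cx", "cy" (the principal point, pixels), "eye" and "attitude" of the camera in the world. Camera axes: x right, y down, z forward; pixel columns grow to the right and rows downward; lengths in mm; the calibration is good to about 2 mm. A picture is of the moment at which its call begins.
A pose or a line that the arm cannot do raises bot.MotionError and nothing moves.
- bot.finish_job(): hands the job in; it is judged then, once.
The state is a dict: "clock": time; "joint_positions": joint angles; "qvel": joint speeds; "effort": joint torques, N m; "ee_pos": TCP position; "tool_rot": TCP orientation; "ft_force": force on the tool from outside, world axes, zero at the start; "moment": the same for the moment, N m; "grip_width": finger opening in mm; "grip_force": force on a finger pad.
Only numpy, scipy, OpenCV 4.12 (cv2) and the standard library are available. Lean on these libraries where they do the work, as an engineer would, in place of code of your own. Each camera call takes 0.05 s, during which the arm holds its last target. There are 200 camera calls.

## Working session

There is one attempt and no reset: what is moved stays moved. The work goes in short steps, each a Python script; the robot and the scene stay as the last script left them, time stands still between calls to the robot, and variables do not carry over. Pictures are saved under pics/ and viewed, at most 10 in all, crops included, and the job is handed in when it is done.

```bash
mkdir -p pics; ls; cat > h.py <<'E'
import numpy as np, cv2
from rig import bot
from scipy.spatial.transform import Rotation as R
def Rq(q): return R.from_quat([q[1],q[2],q[3],q[0]])
def snap(n):
    c=bot.read_camera(n); c['f']=c['image'].shape[0]/2/np.tan(np.radians(c['fovy'])/2); c['M']=Rq(c['attitude']).as_matrix(); c['eye']=np.array(c['eye']); return c
def cloud(c):
    d=c['depth']; v,u=np.mgrid[:d.shape[0],:d.shape[1]]
    p=np.stack([(u-c['cx'])/c['f']*d,(v-c['cy'])/c['f']*d,d],-1)
    P=p@c['M'].T+c['eye']; P[d<=0]=np.nan; return P
def ray(c,u,v,z):
    r=c['M']@np.array([(u-c['cx'])/c['f'],(v-c['cy'])/c['f'],1]); return c['eye']+r*(z-c['eye'][2])/r[2]
def down(yaw,tilt=0):
    # tool z down, tool y axis (closing line) at yaw+90deg, i.e. tool x at yaw in world
    m=np.array([[np.cos(yaw),np.sin(yaw),0],[np.sin(yaw),-np.cos(yaw),0],[0,0,-1]]).T
    m=np.column_stack([[np.cos(yaw),np.sin(yaw),0],[np.sin(yaw),-np.cos(yaw),0],[0,0,-1]])
    q=R.from_matrix(m).as_quat(); return [q[3],q[0],q[1],q[2]]
E
python3 - <<'E'
from h import *
s=bot.read_state(); print(s['clock'],s['ee_pos'],s['tool_rot'],s['ft_force'])
for n in('top','side'):
    c=snap(n); cv2.imwrite(f'pics/{n}0.png',c['image']); np.savez(f'{n}0.npz',**c)
    print(n,c['fovy'],c['cx'],c['cy'],c['eye'],c['M'].round(3).tolist(),c['f'])
E
```

```text
pics
0.0 [ 200.28760649 -512.00492022  249.68666987] [-6.08719912e-04  9.82671608e-01  1.85354085e-01 -6.15873471e-05] [-0.14488477  0.67639806 -0.13277211]
top 46.88743847626401 310.57867387026243 203.06496061695455 [ 375.66239687  -16.71334169 1124.90284038] [[0.119, -0.969, 0.217], [-0.993, -0.116, 0.027], [-0.001, -0.219, -0.976]] 461.2068791880034
side 53.228522640919664 317.7221487615787 203.82078739220532 [335.22570068 508.96324656 662.26680116] [[-0.893, -0.317, 0.321], [-0.451, 0.63, -0.633], [-0.002, -0.709, -0.705]] 399.14259357856645
```

View pics/top0.png

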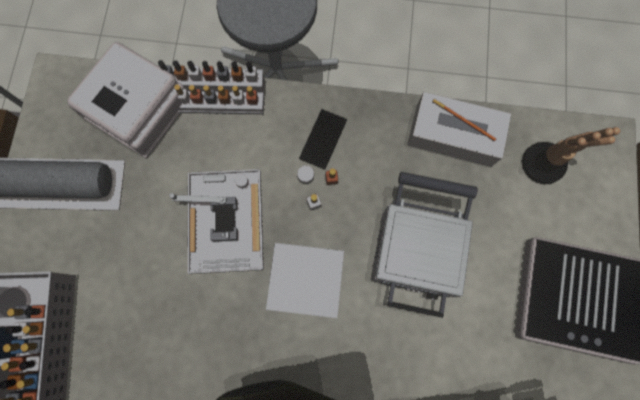

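View pics/side0.png

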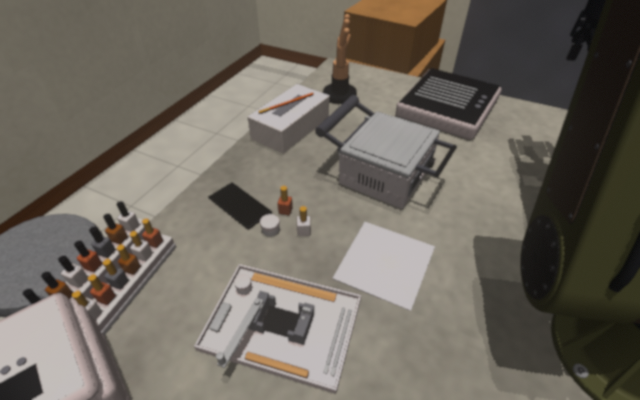

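The top view shows the steriliser lid at about (424,250) with its handle bar at (414,310). The tray is centred near (225,221), with its pocket at (224,218), and the keeper runs from its pivot at (224,200) to its knob at (173,196). Next I'll measure these from colour and depth.

```bash
python3 - <<'E'
from h import *
def rect(P2,name):
    r=cv2.minAreaRect(P2.astype(np.float32)); print(name,'c',np.round(r[0],1),'size',np.round(r[1],1),'ang',round(r[2],2),len(P2))
for n in('top','side'):
    c=dict(np.load(n+'0.npz')); P=cloud(c); z=P[...,2]; x,y=P[...,0],P[...,1]
    img=c['image'].astype(int); print(n,'desk z',np.nanmedian(z[(x>350)&(x<600)&(y>-150)&(y<200)]))
    reg=(x>250)&(x<620)&(y>-450)&(y<-150)
    m=(reg&(z>92)&(z<150)).astype(np.uint8); 
    k,lab,st,ce=cv2.connectedComponentsWithStats(m)
    for i in range(1,k):
        if st[i,4]>30: q=P[lab==i]; rect(q[:,:2],f'hi{i} bbox{st[i,:4]} z{np.median(q[:,2]):.1f}')
    mo=cv2.morphologyEx(m,cv2.MORPH_OPEN,np.ones((9,9),np.uint8)); q=P[mo>0]; rect(q[:,:2],f'lid z{np.median(q[:,2]):.1f}')
    reg=(x>300)&(x<680)&(y>50)&(y<420)
    m=reg&(img.min(-1)>120)&(z<30)
    m=cv2.morphologyEx(m.astype(np.uint8),cv2.MORPH_CLOSE,np.ones((5,5),np.uint8)); k,lab,st,ce=cv2.connectedComponentsWithStats(m); i=1+np.argmax(st[1:,4]); q=P[lab==i]; rect(q[:,:2],'tray')
    reg=(x>300)&(x<680)&(y>80)&(y<420)
    m=(reg&(z>28)&(z<90)).astype(np.uint8); k,lab,st,ce=cv2.connectedComponentsWithStats(m)
    for i in range(1,k):
        if st[i,4]>15: q=P[lab==i]; rect(q[:,:2],f'tr{i} bbox{st[i,:4]} z{np.median(q[:,2]):.1f} max{q[:,2].max():.1f}')
c=dict(np.load('top0.npz')); 
a=cv2.resize(c['image'][160:285,160:275],None,fx=5,fy=4.75,interpolation=cv2.INTER_CUBIC)
b=cv2.resize(c['image'][165:325,370:485],None,fx=2.5,fy=3.71,interpolation=cv2.INTER_CUBIC)
o=np.zeros((600,800,3),np.uint8); a=cv2.resize(c['image'][165:285,160:275],None,fx=4,fy=4); o[:480,:460]=a; b=cv2.resize(c['image'][165:325,372:482],None,fx=3,fy=3); o[:480,465:795]=b
cv2.imwrite('pics/crop0.png',o)
E
```

```text
top desk z 1.4248706287562527
hi1 bbox[376 205  97 113] z117.6 c [ 508.2 -249.3] size [190.2 236.3] ang 84.99 7368
lid z118.0 c [ 526.8 -250.9] size [190.  174.8] ang 84.83 6619
tray c [558.5 255.7] size [319.1 193.3] ang 24.7 5786
tr1 bbox[235 175  13  12] z31.7 max36.6 c [654.8 190.3] size [28.7 29.9] ang 4.37 120
tr2 bbox[169 194  67  17] z48.7 max77.4 c [586.8 268.5] size [ 30.8 150. ] ang 6.22 495
tr3 bbox[210 228  27  13] z40.0 max54.5 c [517.4 211.7] size [28.6 62.3] ang 9.49 241
side desk z 1.8437369865483788
hi1 bbox[340 110 117  72] z118.3 c [ 509.2 -248.9] size [192.4 234.7] ang 85.39 4602
lid z118.9 c [ 530.5 -250.3] size [196. 183.] ang 88.25 4034
tray c [nan nan] size [nan  0.] ang nan 20879
tr1 bbox[234 274  17  15] z32.1 max35.2 c [657.4 190.3] size [29.5 31. ] ang 85.74 195
tr2 bbox[216 290  59  78] z49.7 max76.1 c [589.  267.6] size [ 32.9 151.5] ang 6.71 1005
tr3 bbox[287 302  27  38] z40.1 max56.5 c [520.1 211.1] size [29.5 63.7] ang 10.6 469
```

View pics/crop0.png

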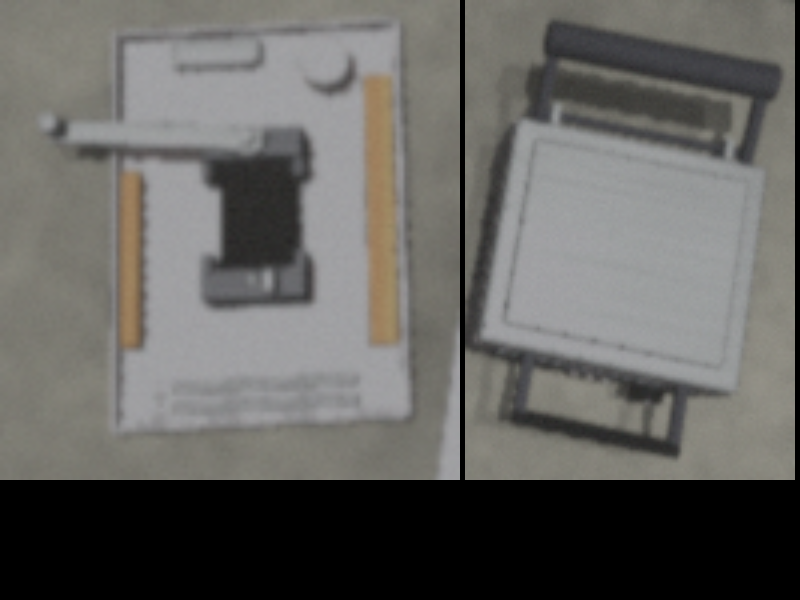

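The crop confirms the handle at about px (416,309) and the keeper open at roughly 90°, with its knob at px (172,196). I'll refine the handle, pocket and keeper with rays from both views, and check the IK for opening the lid.

```bash
python3 - <<'E'
from h import *
C={n:dict(np.load(n+'0.npz')) for n in('top','side')}
def proj(c,p):
    q=(np.array(p)-c['eye'])@c['M']; return q[0]/q[2]*c['f']+c['cx'],q[1]/q[2]*c['f']+c['cy']
for n,c in C.items():
    P=cloud(c)
    # handle bar: depth points near the expected place
    m=(P[...,0]>370)&(P[...,0]<422)&(P[...,1]>-300)&(P[...,1]<-185)&(P[...,2]>85)&(P[...,2]<130)
    q=P[m]; r=cv2.minAreaRect(q[:,:2].astype(np.float32)); print(n,'handle',r,np.percentile(q[:,2],[5,50,95]))
    # lid corners by rays at z=113 using lid mask
    # black pocket floor, grey blocks
    v,u=np.mgrid[:400,:640]; g=c['image'].max(-1)
    px=[proj(c,(560,225,6))]
    box=(np.hypot(P[...,0]-555,P[...,1]-218)<90)
    m=((g<65)&box).astype(np.uint8); k,lab,st,ce=cv2.connectedComponentsWithStats(m); i=1+np.argmax(st[1:,4])
    ys,xs=np.where(lab==i); w=np.array([ray(c,a,b,6)[:2] for a,b in zip(xs,ys)]); print(n,'black',cv2.minAreaRect(w.astype(np.float32)),len(w))
    m=((g>=65)&(g<135)&box&(P[...,2]>25)&(P[...,2]<43)); q=P[m]; print(n,'blocks',cv2.minAreaRect(q[:,:2].astype(np.float32)),len(q))
    # knob
    m=(P[...,2]>60)&(P[...,2]<85)&(np.hypot(P[...,0]-590,P[...,1]-330)<60); q=P[m]; print(n,'knob',q.mean(0),np.ptp(q,axis=0),len(q))
    # bar (bright, z 44..56)
    m=(P[...,2]>44)&(P[...,2]<57)&(P[...,0]>555)&(P[...,0]<630)&(P[...,1]>200)&(g>135); q=P[m]; print(n,'bar',cv2.minAreaRect(q[:,:2].astype(np.float32)),len(q))
# tray corners from top at rim
c=C['top']; co=np.array([ray(c,u,v,16)[:2] for u,v in((189.2,172.5),(259.2,170),(262.5,268.75),(188,273.3))]); print(co.round(1),co.mean(0)); d=co-np.roll(co,1,0); print(np.hypot(*d.T),np.degrees(np.arctan2(d[:,1],d[:,0])))
c=C['side']
o=np.zeros((600,800,3),np.uint8);o[:560,:800]=cv2.resize(c['image'][250:390,180:380],None,fx=4,fy=4,interpolation=cv2.INTER_CUBIC); cv2.imwrite('pics/crop1.png',o)
# IK check, lid
yaw=np.radians(-5); ex=np.array([np.cos(yaw),np.sin(yaw),0]); H=np.array([401,-240,106.]); hin=H+226*ex-[0,0,6]
for pitch in (35,45,55):
    p=np.radians(pitch); zt=ex*np.cos(p)-np.array([0,0,np.sin(p)])
    for s in(1,-1):
        yt=s*(ex*np.sin(p)+np.array([0,0,np.cos(p)])); M=np.column_stack([np.cross(yt,zt),yt,zt]); Q=R.from_matrix(M).as_quat(); Q=[Q[3],*Q[:3]]
        out=[]
        for th in(0,.4,.8,1.25):
            a=th+np.arctan2(6,226)*0
            b=hin+226*(-ex*np.cos(th)+np.array([0,0,np.sin(th)]))+ (ex*np.sin(th)+np.array([0,0,np.cos(th)]))*6
            j=bot.ik(b-5*zt,Q); out.append(None if j is None else np.round(j,2).tolist())
        print(pitch,s,out, bot.ik(H-60*zt,Q) is not None)
E
```

```text
top handle ((403.21002197265625, -242.53955078125), (34.8735466003418, 114.986328125), 0.36464300751686096) [106.19133452 111.16772824 114.68569823]
top black ((562.8284912109375, 221.5985870361328), (67.8430404663086, 57.407936096191406), 6.854390621185303) 511
top blocks ((570.9217529296875, 218.61825561523438), (139.9373016357422, 68.18557739257812), 4.368464946746826) 330
top knob [587.70430169 337.09052909  71.78861055] [ 9.64750349 11.40267078 16.34853489] 27
top bar ((594.6578369140625, 275.58251953125), (12.34976577758789, 113.92343139648438), 4.578336715698242) 204
side handle ((405.47955322265625, -242.50914001464844), (114.5530014038086, 33.624298095703125), 88.8614273071289) [105.62390893 111.66705224 113.53360583]
side black ((567.6324462890625, 218.3929443359375), (72.36782836914062, 66.04989624023438), 2.08212947845459) 877
side blocks ((555.8038940429688, 218.27207946777344), (102.43000793457031, 62.145164489746094), 10.26447582244873) 615
side knob [588.76905885 338.75360311  70.79407364] [11.15137282 12.00583019 15.9664047 ] 77
side bar ((595.5454711914062, 273.6071
[... 587 characters left out ...]
85, 0.98, 0.56, 1.89]] True
45 1 [[-0.87, 0.17, 2.28, 1.44, 0.53, -2.03], [-0.83, -0.0, 2.18, 1.03, 0.59, -1.52], [-0.74, -0.02, 2.0, 0.79, 0.65, -1.17], [-0.62, 0.11, 1.75, 0.61, 0.67, -0.9]] True
45 -1 [[-0.87, 0.17, 2.28, 1.44, 0.53, 1.11], [-0.83, -0.0, 2.18, 1.03, 0.59, 1.62], [-0.74, -0.02, 2.0, 0.79, 0.65, 1.97], [-0.62, 0.11, 1.75, 0.61, 0.67, 2.24]] True
55 1 [[-0.81, 0.15, 2.21, 0.94, 0.49, -1.51], [-0.77, 0.01, 2.1, 0.65, 0.64, -1.13], [-0.69, 0.01, 1.9, 0.49, 0.76, -0.88], [-0.59, 0.15, 1.64, 0.38, 0.84, -0.68]] True
55 -1 [[-0.81, 0.15, 2.21, 0.94, 0.49, 1.63], [-0.77, 0.01, 2.1, 0.65, 0.64, 2.01], [-0.69, 0.01, 1.9, 0.49, 0.76, 2.26], [-0.59, 0.15, 1.64, 0.38, 0.84, 2.46]] True
```

View pics/crop1.png

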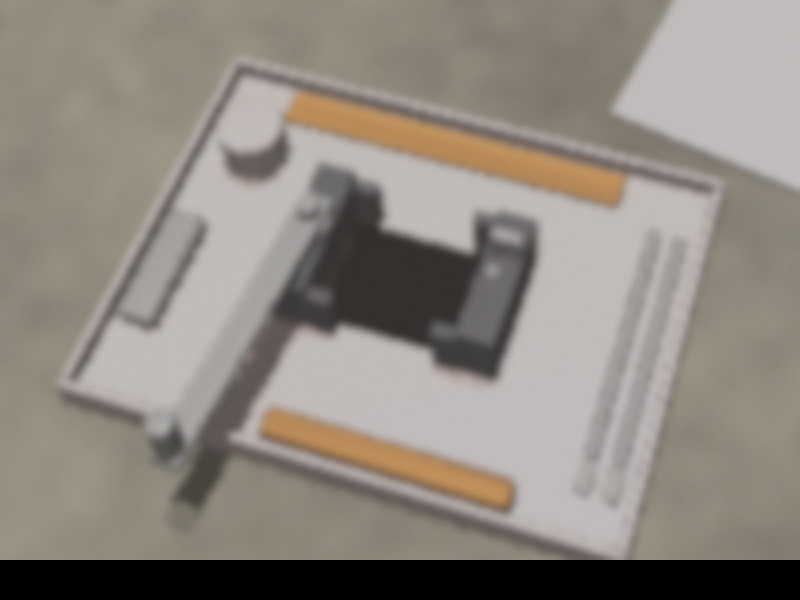

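The side crop shows pocket blocks at (320,200) and (500,260), with the keeper knob at (163,435). The pocket comes out near (556,218) with yaw 9.8°, and the pivot-to-knob distance computes to 113 mm as specified. Opening the lid now.

```bash
python3 - <<'E'
from h import *
c=dict(np.load('top0.npz'));s=dict(np.load('side0.npz'))
a,b=ray(c,388.7,303.3,106),ray(c,443.7,315.7,106); print('bar',a,b,(a+b)/2,np.hypot(*(a-b)[:2]))
yaw=np.radians(-5); ex=np.array([np.cos(yaw),np.sin(yaw),0]); ez=np.array([0,0,1.])
H=np.array([402,-241,106.]); hin=H+226*ex-6*ez
p=np.radians(45); zt=ex*np.cos(p)-ez*np.sin(p); yt=ex*np.sin(p)+ez*np.cos(p)
Q=R.from_matrix(np.column_stack([np.cross(yt,zt),yt,zt])).as_quat(); Q=[Q[3],*Q[:3]]
bot.move_gripper(28,30)
bot.move_to(H-95*zt,Q)
print(bot.servo_line(H-5*zt,speed=100,until_force=12),bot.read_state()['ft_force'])
for th in np.linspace(0,1.25,9)[1:]:
    b=hin+226*(-ex*np.cos(th)+ez*np.sin(th))+6*(ex*np.sin(th)+ez*np.cos(th))
    hit=bot.servo_line(b-5*zt,speed=90,until_force=35); st=bot.read_state(); print(round(th,2),hit,st['ft_force'].round(1) if hasattr(st['ft_force'],'round') else st['ft_force'],st['clock'])
    if hit: break
c=snap('side'); cv2.imwrite('pics/lid1.png',c['image'])
E
```

```text
bar [ 402.11387801 -182.86854763  106.        ] [ 390.27425376 -302.20686292  106.        ] [ 396.19406588 -242.53770527  106.        ] 119.92418521215332
False [ 0.52365259 -0.74302126  0.64035992]
0.16 False [-4.2 -1.4 -1.2] 3.7667
0.31 False [-0.9 -1.6 -1.7] 4.3083
0.47 False [-1.2 -0.  -1.2] 4.85
0.62 False [-0.2 -0.1 -0.5] 5.3917
0.78 False [-0.2 -0.6 -0.5] 5.9333
0.94 False [-0.6  0.4  0.5] 6.475
1.09 False [ 0.1  0.4 -0.2] 7.0167
1.25 False [ 1.  -0.2 -0. ] 7.5583
```

View pics/lid1.png

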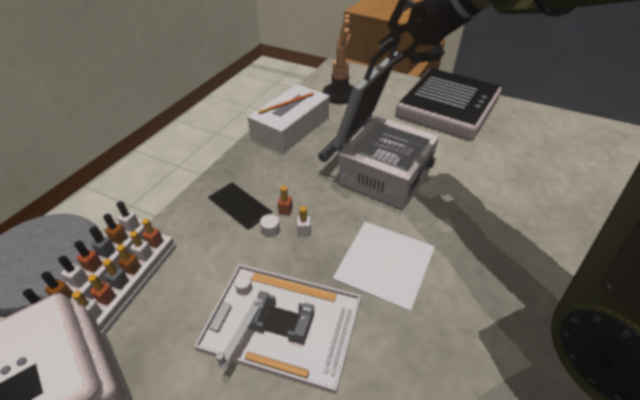

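The lid stands at about 1.2 rad with the handle still caged by the fingers near (390,55). Next I'll withdraw, clear the view and look at the chamber.

```bash
python3 - <<'E'
from h import *
st=bot.read_state(); Mt=Rq(st['tool_rot']).as_matrix(); bot.servo_line(np.array(st['ee_pos'])-90*Mt[:,2],speed=150)
bot.move_gripper(80)
bot.move_joints([-1.265,0.0,1.521,0,1.6,-0.067]); print(bot.read_state()['clock'],bot.read_state()['ft_force'])
C={}
for n in('top','side'):
    c=snap(n); np.savez(n+'1.npz',**c); C[n]=c
    P=cloud(c); z=P[...,2]
    m=(P[...,0]>440)&(P[...,0]<620)&(P[...,1]>-350)&(P[...,1]<-150)&(z>66)&(z<92)
    k,lab,s,ce=cv2.connectedComponentsWithStats(m.astype(np.uint8))
    for i in range(1,k):
        if s[i,4]>40:
            q=P[lab==i]; print(n,s[i],'z',np.percentile(q[:,2],[10,50,90]).round(1),cv2.minAreaRect(q[:,:2].astype(np.float32)))
    m=(P[...,0]>560)&(P[...,0]<800)&(P[...,1]>-380)&(P[...,1]<-130)&(z>140); q=P[m]; print(n,'lid top pts',len(q), q.mean(0) if len(q) else 0, np.nanmax(q[:,2]) if len(q) else 0)
o=np.zeros((600,800,3),np.uint8)
a=cv2.resize(C['top']['image'][190:310,370:485],(400,417)); o[:417,:400]=a
a=cv2.resize(C['side']['image'][40:210,310:460],(400,453)); o[:453,400:]=a
cv2.imwrite('pics/ch.png',o)
E
```

```text
10.2833 [ 0.42944351 -0.60274889 -0.95458888]
top [374 207  14  69  97] z [68.6 77.4 88.8] ((539.2627563476562, -157.0028076171875), (1.2218022346496582, 158.78172302246094), 84.86097717285156)
top [398 213  61  76 355] z [69.3 79.3 89.4] ((559.7763671875, -290.9793701171875), (199.0606689453125, 99.61682891845703), 38.5825080871582)
top [ 394  221   55   62 1788] z [72.5 76.8 83.8] ((527.417724609375, -250.95706176757812), (103.16873168945312, 120.34959411621094), 84.48263549804688)
top [375 279  53  12 111] z [68.  75.5 87.9] ((444.2872009277344, -208.6033172607422), (116.4813461303711, 4.61094331741333), 84.869140625)
top lid top pts 4416 [ 651.80009456 -260.35683083  233.75726145] 328.5567514358602
side [ 351  123   78   47 1724] z [73.2 79.3 86.7] ((531.9789428710938, -261.32049560546875), (132.1468048095703, 143.98153686523438), 84.80415344238281)
side [339 146  94  44 787] z [68.5 78.6 89.3] ((496.7647705078125, -189.0238494873047), (227.45155334472656, 112.45841217041016), 37.47684860229492)
side lid top pts 3524 [ 652.91296744 -247.26354083  226.40245518] 326.9781033746723
```

View pics/ch.png

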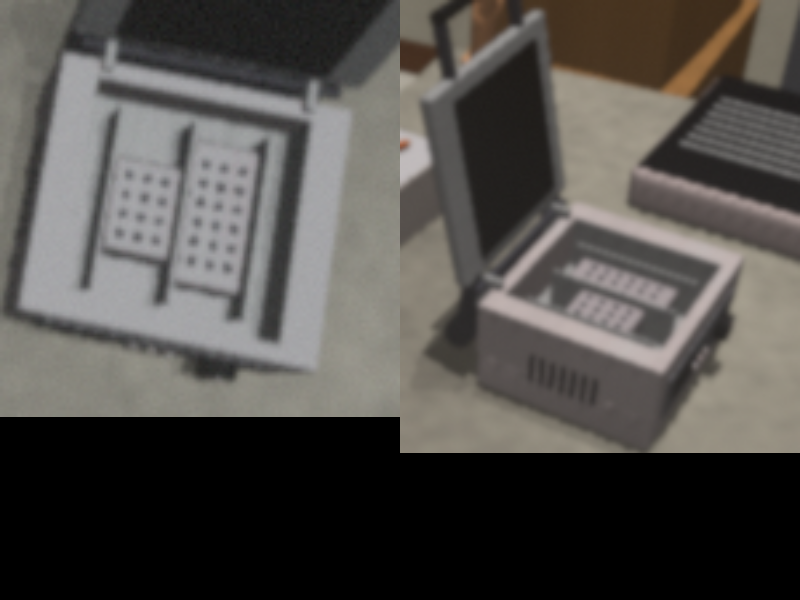

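The chamber crop shows the short box in the left (+y) lane, with top corners at about (113,155) (182,168) (165,262) (102,245). The long box is to its right, and the lid is standing on its stop. Now I'll locate the short box and the mat, grip the box by its ends and lift it.

```bash
python3 - <<'E'
from h import *
c=dict(np.load('top1.npz'));s=dict(np.load('side1.npz'))
co=np.array([ray(c,370+u*115/400,190+v*120/417,79) for u,v in((113,155),(182,168),(165,262),(102,245))]); print(co.round(1).tolist(),co.mean(0))
cs=np.array([ray(s,310+u*.375,40+v*170/453,79) for u,v in((583,292),(637,308),(625,333),(570,318))]); print(cs.round(1).tolist(),cs.mean(0))
for n,k in(('top',c),('side',s)):
    P=cloud(k); m=(P[...,0]>330)&(P[...,0]<560)&(P[...,1]>-80)&(P[...,1]<130)&(P[...,2]<12)&(k['image'].min(-1)>(150 if n=='top' else 175))
    kk,lab,st,ce=cv2.connectedComponentsWithStats(m.astype(np.uint8)); i=1+np.argmax(st[1:,4]); q=P[lab==i]; print(n,'mat',cv2.minAreaRect(q[:,:2].astype(np.float32)),len(q))
    # bright box tops in lanes by z mask
    m=(np.hypot(P[...,0]-527,P[...,1]+226)<60)&(P[...,2]>72)&(P[...,2]<88)&(k['image'].min(-1)>150)
    q=P[m]; q=q[(q-[527.4,-251,0])@[.09,.996,0]>3]; q=q[(q-[527.4,-251,0])@[.09,.996,0]<47]
    ax=(q-[527.4,-251,0])@[.996,-.09,0]; ay=(q-[527.4,-251,0])@[.09,.996,0]; print(n,'box local x',np.percentile(ax,[1,50,99]),'y',np.percentile(ay,[1,50,99]),len(q))
for nm,p,yaws in(('grasp',(527,-227,70),(84.8,-95.2)),('mat',(410,40,30),(99.8,-80.2)),('regrip',(410,40,30),(9.8,-170.2)),('pocket',(556,218,30),(9.8,-170.2)),('knob',(588,338,72),(5,-175)),('knobshut',(487,206,72),(99.8,-80.2))):
    for y in yaws:
        j=bot.ik(p,down(np.radians(y))); print(nm,y,None if j is None else np.round(j,2))
E
```

```text
[[559.8, -205.9, 79.0], [556.6, -251.5, 79.0], [493.9, -244.7, 79.0], [500.0, -203.3, 79.0]] [ 527.55729057 -226.36187057   79.        ]
[[232.3, -406.8, 79.0], [187.0, -403.5, 79.0], [193.3, -361.4, 79.0], [238.1, -362.0, 79.0]] [ 212.6812388 -383.3946188   79.       ]
top mat ((436.8848876953125, 5.010955810546875), (159.59011840820312, 169.12966918945312), 0.33106058835983276) 4652
top box local x [-28.76792036  -1.32694005  27.27262244] y [ 6.16225222 25.66376901 43.68140755] 301
side mat ((437.437255859375, 4.146034240722656), (157.3249053955078, 168.28118896484375), 0.3028390407562256) 5019
side box local x [-28.04055508  -1.30175503  24.14402671] y [11.80873461 21.17572323 35.43617114] 47
grasp 84.8 [-0.47  0.56  1.61 -0.    0.98 -0.38]
grasp -95.2 None
mat 99.8 [ 0.01  0.35  2.07 -0.    0.72 -0.16]
mat -80.2 None
regrip 9.8 [ 0.01  0.35  2.07 -0.    0.72  1.41]
regrip -170.2 [ 0.01  0.35  2.07 -0.    0.72 -1.73]
pocket 9.8 [ 0.31  0.66  1.55 -0.    0.93  1.71]
pocket -170.2 [ 0.31  0.66  1.55 -0.    0.93 -1.43]
knob 5 [ 0.47  0.76  1.26 -0.    1.12  1.95]
knob -175 [ 0.47  0.76  1.26 -0.    1.12 -1.19]
knobshut 99.8 [ 0.33  0.47  1.74 -0.    0.93  0.16]
knobshut -80.2 None
```

```bash
python3 - <<'E'
from h import *
g=np.array([527.6,-226.3,70.]); q=down(np.radians(84.8))
bot.move_gripper(80)
bot.move_to([*g[:2],200],q)
hit=bot.servo_line(g,speed=100,until_force=8); s=bot.read_state(); print('down',hit,s['ee_pos'],s['ft_force'])
if hit: raise SystemExit
bot.move_gripper(40,40); s=bot.read_state(); print('grip',s['grip_width'],s['grip_force'],s['ft_force'])
assert 59<s['grip_width']<66
bot.servo_line([*g[:2],200],speed=100); s=bot.read_state(); print(s['ft_force'],s['grip_width'],s['clock'])
q2=down(np.radians(99.8)); bot.move_to([437,5,120],q2)
bot.servo_line([437,5,40],speed=120)
hit=bot.servo_line([437,5,24],speed=25,until_force=4); s=bot.read_state(); print('mat',hit,s['ee_pos'],s['ft_force'],s['grip_width'],s['clock'])
E
```

```text
down False [ 527.88609161 -226.44814032   70.61673966] [0.05815845 0.22222346 0.04525341]
grip 61.26568934304042 44.34560179710388 [-0.04934359  0.2483952   5.79691473]
[ 0.49960693  0.53200705 -1.43328478] 61.35348977838023 15.4667
mat True [437.09432558   5.0318388   27.5272528 ] [0.19306128 0.46642808 3.91404413] 61.23081220592793 17.8167
```

Box set on the mat. Next, regrip it across its width and insert it into the pocket.

```bash
python3 - <<'E'
from h import *
bot.move_gripper(80); bot.servo_line([437,5,110],speed=150)
q=down(np.radians(9.8)); bot.move_gripper(70); bot.move_to([437,5,110],q)
print(bot.servo_line([437,5,27.5],speed=100,until_force=6))
bot.move_gripper(20,40); s=bot.read_state(); print('grip',s['grip_width'],s['grip_force'],s['ft_force'])
assert 42<s['grip_width']<48
bot.servo_line([437,5,130],speed=120)
c=np.array([555.5,217.8]); bot.move_to([*c,130],q); bot.servo_line([*c,68],speed=120)
bot.dwell(0.2); print(bot.read_state()['ft_force'])
hit=bot.servo_line([*c,30],speed=25,until_force=6); s=bot.read_state(); print('ins',hit,s['ee_pos'],s['ft_force'],s['moment'],s['grip_width'],s['clock'])
c=snap('side'); cv2.imwrite('pics/ins.png',cv2.resize(c['image'][210:390,180:380],(660,594)))
E
```

```text
False
grip 43.30441059949049 41.29188895225525 [-2.09197486 -0.13697496  5.86388448]
[-0.03359242  0.14628671 -1.38253134]
ins True [555.42774552 217.77512461  32.1656775 ] [-1.75993372 -0.62315875  5.47473642] [-0.05648911  0.14524055  0.04936043] 43.215572651969865 25.9667
```

View pics/ins.png

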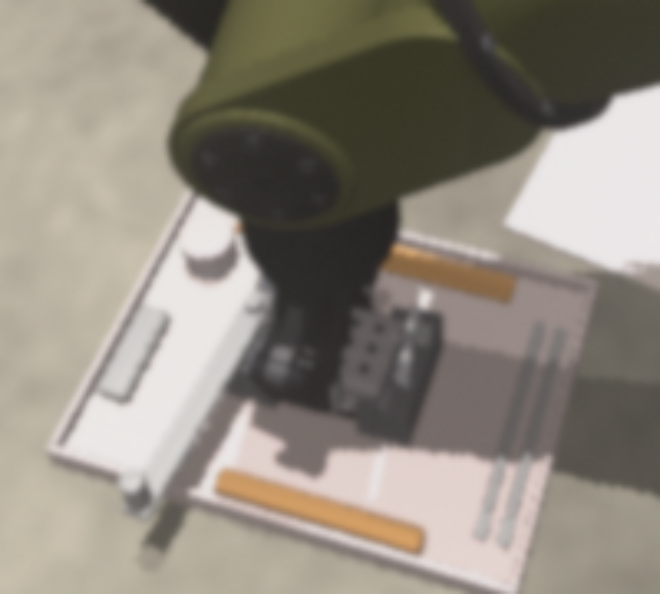

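The insertion stopped at TCP z 32.2, against about 31.5 expected when seated, and the picture shows the box between the blocks. Release and check.

```bash
python3 - <<'E'
from h import *
bot.move_gripper(60); bot.dwell(0.2); c=[555.5,217.8]; bot.servo_line([*c,140],speed=150)
bot.move_joints([-0.3,0.0,1.6,0,1.55,1.6]); print(bot.read_state()['clock'],bot.read_state()['ft_force'])
C={}
yaw=np.radians(9.8); ex=np.array([np.cos(yaw),np.sin(yaw)]); ey=np.array([-ex[1],ex[0]])
for n in('top','side'):
    k=snap(n); C[n]=k; P=cloud(k); d=P[...,:2]-c; lx=d@ex; ly=d@ey
    m=(abs(lx)<33)&(abs(ly)<26)&(P[...,2]>30)&(P[...,2]<55); q=P[m]; print(n,'top z',np.percentile(q[:,2],[5,50,95]).round(1))
    A=np.c_[lx[m],ly[m],np.ones(m.sum())]; m2=(abs(lx)<20)&(abs(ly)<15)&m; print('plane',np.linalg.lstsq(np.c_[lx[m2],ly[m2],np.ones(m2.sum())],P[...,2][m2],rcond=None)[0].round(3))
    m=(P[...,2]>60)&(P[...,2]<85)&(np.hypot(P[...,0]-590,P[...,1]-330)<60); print('knob',P[m].mean(0))
    P=P; m=(P[...,0]>560)&(P[...,0]<800)&(P[...,1]>-380)&(P[...,1]<-130)&(P[...,2]>140); print('lid',np.nanmax(P[...,2][m]))
o=np.zeros((600,800,3),np.uint8)
o[:500,:400]=cv2.resize(C['top']['image'][170:270,180:260],(400,500)); o[:400,400:]=cv2.resize(C['side']['image'][275:365,225:315],(400,400))
cv2.imwrite('pics/seat.png',o)
E
```

```text
28.9 [-0.26276362 -0.40548509 -0.05517933]
top top z [35.1 39.5 42.7]
plane [-1.9000e-02  1.1000e-02  3.9607e+01]
knob [587.79249107 337.38787713  70.56346497]
lid 329.068534622828
side top z [33.8 39.7 41.8]
plane [-6.0000e-03 -1.0000e-02  4.0035e+01]
knob [588.51073053 338.84225023  70.89411902]
lid 326.6937568342891
```

View pics/seat.png

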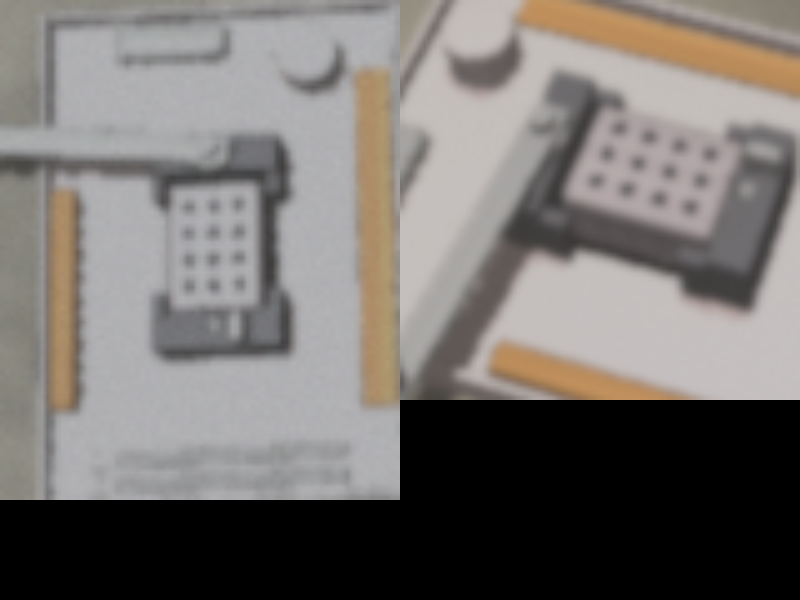

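The box sits flat in the pocket with its top at z≈40, as it should be when seated, and the lid is still up. Now I'll swing the keeper with the knob caged between the fingers.

```bash
python3 - <<'E'
from h import *
pv=np.array([597.9,225.1]); f0=np.radians(95); f1=np.radians(189.8)
pos=lambda f,z=72: np.array([*(pv+113*np.array([np.cos(f),np.sin(f)])),z])
for f in np.linspace(f0,f1,5): assert bot.ik(pos(f),down(f)) is not None
bot.move_gripper(34,25); bot.move_to(pos(f0,130),down(f0))
hit=bot.servo_line(pos(f0),speed=80,until_force=6); print(hit); assert not hit
bot.move_gripper(19); print(bot.read_state()['grip_width'],bot.read_state()['ft_force'])
for f in np.linspace(f0,f1-.17,9)[1:]:
    hit=bot.servo_line(pos(f),down(f),speed=70,until_force=20)
    if hit: print('hit',np.degrees(f)); break
else:
    for f in (f1-.08,f1,f1+.09):
        hit=bot.servo_line(pos(f),down(min(f,f1)),speed=30,until_force=14); s=bot.read_state(); print(np.degrees(f),hit,s['ft_force'],s['ee_pos'])
        if hit: break
print(bot.read_state()['clock'])
E
```

```text
False
19.182249823731382 [-0.14056275 -0.42500183  0.19009833]
185.21633763895343 False [ 0.47596258  0.3848454  -0.08829031] [485.46360391 215.17978192  72.04576831]
189.80000000000004 False [-0.454821   -0.00684815 -0.05549985] [486.52319767 205.92657609  71.98069428]
194.95662015617742 True [-0.99780252 12.87452059  1.00628962] [487.35383498 201.60903755  71.90281282]
37.2417
```

```bash
python3 - <<'E'
from h import *
p=np.array(bot.read_state()['ee_pos']); bot.servo_line(p+[-.7,3.5,0],speed=30)
bot.move_gripper(34); bot.servo_line([p[0],p[1]+3,150],speed=120); bot.move_joints([-0.3,0.0,1.6,0,1.55,0]); bot.dwell(.3)
C={}; pv=np.array([597.9,225.1])
for n in('top','side'):
    k=snap(n); C[n]=k; P=cloud(k); m=(P[...,2]>60)&(P[...,2]<85)&(np.hypot(P[...,0]-487,P[...,1]-206)<40); q=P[m].mean(0); d=q[:2]-pv; print(n,'knob',q,np.hypot(*d),'angle rad',np.radians(189.8)-np.arctan2(d[1],d[0])%(2*np.pi))
    m=(P[...,0]>560)&(P[...,0]<800)&(P[...,1]>-380)&(P[...,1]<-130)&(P[...,2]>140); print('lid',np.nanmax(P[...,2][m]))
s=bot.read_state(); print(s['clock'],s['ft_force'])
o=np.zeros((600,800,3),np.uint8)
o[:500,:400]=cv2.resize(C['top']['image'][170:270,180:260],(400,500)); o[:400,400:]=cv2.resize(C['side']['image'][275:365,225:315],(400,400))
cv2.imwrite('pics/end.png',o)
E
```

```text
top knob [486.04351876 205.52144516  71.88006301] 113.55699980868569 angle rad -0.002235239965245217
lid 327.8857891000222
side knob [486.77757544 207.27794757  71.24300746] 112.54251993133911 angle rad 0.012014423810517982
lid 326.58972323351907
40.4333 [-0.72428417  0.41580852  0.8027987 ]
```

View pics/end.png

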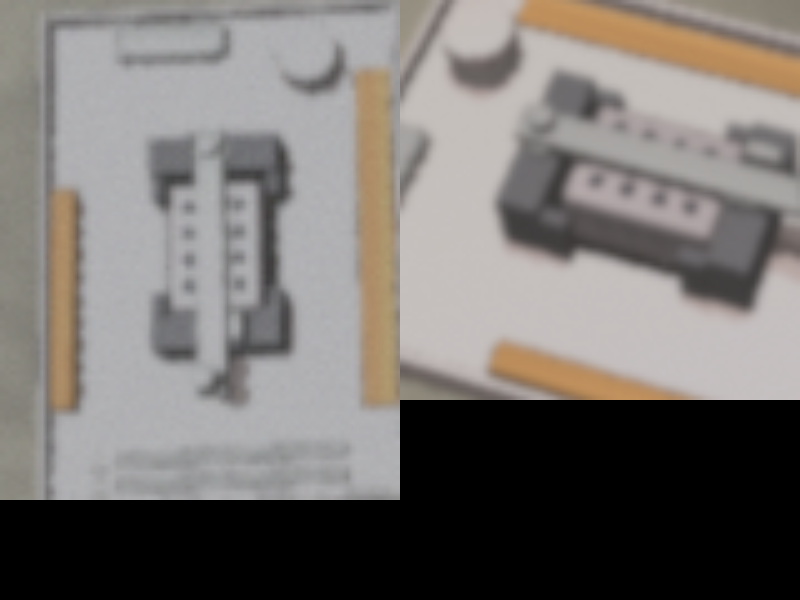

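The picture shows the keeper lying shut over the seated box at about 0 rad, against its stop at (235,325). The lid is still open and the robot is clear, so I'm handing in.

```bash
python3 -c "
from rig import bot
print(bot.finish_job())"
```

```text
the job is handed in; nothing more can be done
None
```

I handed the job in after about 40 s on the robot clock: in the last pictures the lid stands open, the bit box sits flat in its pocket and the keeper is shut at about 0 rad; the hand-in returned no verdict.

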